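# Tamp the stone bed level

### The arm

A 6-joint arm with a two-finger parallel gripper is mounted at the origin on a cart in front of the work surface, level with it; the furniture and walls round the work are solid. World frame = base frame: x ahead of the robot, y to its left, z up, the work surface at z = 0. Lengths are in m, angles in degrees, forces in N, time in s.
With the tool pointing down it reaches from about 0.3 to 1 m from the base axis. Payload 5.1 kg.
Tool frame: the origin (TCP) lies midway between the tips of the shut fingers; the grasp point (between the pads) lies 19 mm behind it (bot.grasp_offset is the distance from the TCP to the grasp point, in m); z points along the fingers, y is the line along which they close (so a half turn about z gives the same grasp; the last joint's range is limited). The gripper opens to 95 mm and grips with 3 to 60 N. Pads are 20 mm wide; open, the fingers measure 119 mm over their backs; the gripper's body (75 mm by 180 mm) begins 59 mm behind the grasp point.
Start: joints at [60.126, 7.093, 94.555, -0, 78.352, -4.733], TCP at [0.276, 0.588, 0.215] pointing down, gripper open.
Joint ranges: [-149.61, 149.61], [-58.7, 133.49], [1.44, 155.28], [-77.14, 257.14], [18.33, 153.61], [-166.67, 166.67]. Speed limits (degrees/s): [147.25, 147.25, 180, 180, 180, 180].

### API

Orientations are given as [roll, pitch, yaw] about the fixed x, y, z axes, in that order (R = Rz(yaw) Ry(pitch) Rx(roll)).
In Python, from station import bot gives the robot as it stands.
- The arm moves only by the tool carry_out, never from a script. Its arguments are lists of equal length, an entry for each row: "slide": the shift along the tool's x, y, z as a fraction of full scale, a list of three; "dr": the turn, a rotation vector about the tool's x, y, z as a fraction of full scale, a list of three. In form: {"slide": [[dx, dy, dz], ...], "dr": [[rx, ry, rz], ...]}. A call has 1 to 20 rows; each row is the pose to reach, as a shift and turn from the pose commanded when the call began, along the tool's axes at that moment; what a row does not reach only later rows make up. Full scale, the value 1, is 10 cm for a shift and 120 degrees for a turn. A row lasts 1/12 s, in which the tool goes at most 41.7 mm and 7.16 degrees, less where a joint would pass 70% of its speed; a pose out of reach is approached as far as the arm can. A call with a number of a shift or a turn outside -1 to 1 is refused whole. A call with a gripper value outside its range is refused whole. "claw" is the opening, from -1 (shut) to 1 (fully open), set as the call begins (left out, the last holds). The fingers move at their own pace and stop on an object; "squeeze" is the grip in N (left out, the last holds). Time passes only in rows, so rows that repeat a pose let the fingers close. It gives the time, the measured TCP pose, the force, the opening and the grip force at its end, in the units of the state.
- bot.sense(): the state, without advancing time (a new reading comes with each control period).
- bot.grab_frame(name): name is "side" or "top" or "wrist"; returns a dict with "image" (400x640x3 uint8, red, green, blue), "fovy" (degrees; the focal length in pixels is half the picture's height over the tangent of half this angle, whatever the lens; pixels are square), "cx", "cy" (the principal point, pixels), "k1" (the pictures are not rectified: a ray, as slopes to the right and down, at radius r is drawn at 1 + k1 r^2 times it, then the intrinsics apply), "R" (3x3) and "t" (3): a world point X has camera coordinates R X + t. Camera axes: x right, y down, z forward; pixel columns grow to the right and rows downward; lengths in m; the calibration is good to about 2 mm. A picture is of the moment at which its call begins. There is no depth.
- bot.hand_in(): hands the job in; it is judged then, once.
The state is a dict: "time": time; "joint_pos": joint angles; "qd": joint speeds; "joint_efforts": joint torques, N m; "position": TCP position; "tcp_rot": TCP orientation; "force": force on the tool from outside, world axes, zero at the start; "wrist_torque": the same for the moment, N m; "opening": opening from 0.0 (shut) to 1.0 (fully open); "grip_force": force on a finger pad.
Only numpy, scipy, OpenCV 4.12 (cv2) and the standard library are available. Lean on these libraries where they do the work, as an engineer would, in place of code of your own. Each camera call takes 0.05 s, during which the arm holds its last target. There are 200 camera calls.

### The job

Pick up the standing tamper by its wooden handle and, with its flat foot, press down the stones that stick up in the aluminium cell until all nine stand on its floor, level with one another; feel your way and never press harder than about 25 N. Then stand the tamper upright on the bare worktop clear of the cell and its mat, let go of it, and leave the other things alone.

Things in the scene. Friction and masses are not known exactly. Their poses are not given: they have to be found in the camera images.
- cell_level (a point): point in the open aluminium cell, over the middle of its nine stones, as high as the top of a stone that stands fully on the cell's floor (28 mm above the floor, 9 mm below the rim). x along the cell's 100 mm inner length, y along the rows, z up. Three rows along y, at x = -31, 0, +31 mm, each with stones at y = -30, 0, +30 mm
- cell_rim (a point): middle of the cell's mouth at rim height, about 54 mm above the worktop, same axes. Walls 5 mm thick; 110 x 115 mm outside. Inner wall faces at x = -50 and +50 mm and y = -45 mm; at y = +45 mm three sprung steel plates, one to a row, squeeze each row of three stones together
- mat: fixed soft black rubber mat, 150 x 150 x 12 mm, origin under its centre; the cell stands on it. Pressing makes the whole cell with its stones sink about 1 mm per 4 N (8 mm at most); it comes back up when let go
- tamper_grip (a point): tamper: round flat steel foot 34 mm across, 9 mm thick, 14 mm stem, square wooden handle 22 x 22 mm from 44 to 110 mm above the foot's underside; about 0.16 kg; starts upright on its foot on the worktop. This point is on the handle's axis, 80 mm above the foot's underside; x and y across the handle's flat sides, z up along it
- tamper_foot (a point): the middle of the underside of the tamper's foot, same axes as the grip point
- mid0_top (a point): middle stone of a row (which row varies): grey rough-hewn stone chunk about 30 x 30 mm and 28 mm tall, in the cell; the point is the middle of its top face (about 24 x 24 mm flat), z up. Two of the three middle stones start 6 to 9 mm too high, held by the squeeze of their neighbours; a steady push of 6 to 13 N, not known beforehand, slides one down on to the floor
- left0_top (a point): end stone next to the sprung plate: grey rough-hewn stone chunk about 30 x 30 mm and 28 mm tall, in the cell; the point is the middle of its top face (about 24 x 24 mm flat), z up
- right0_top (a point): end stone next to the solid wall: grey rough-hewn stone chunk about 30 x 30 mm and 28 mm tall, in the cell; the point is the middle of its top face (about 24 x 24 mm flat), z up
- mid1_top (a point): middle stone of a row (which row varies): grey rough-hewn stone chunk about 30 x 30 mm and 28 mm tall, in the cell; the point is the middle of its top face (about 24 x 24 mm flat), z up. Two of the three middle stones start 6 to 9 mm too high, held by the squeeze of their neighbours; a steady push of 6 to 13 N, not known beforehand, slides one down on to the floor
- left1_top (a point): end stone next to the sprung plate: grey rough-hewn stone chunk about 30 x 30 mm and 28 mm tall, in the cell; the point is the middle of its top face (about 24 x 24 mm flat), z up
- right1_top (a point): end stone next to the solid wall: grey rough-hewn stone chunk about 30 x 30 mm and 28 mm tall, in the cell; the point is the middle of its top face (about 24 x 24 mm flat), z up
- mid2_top (a point): middle stone of a row (which row varies): grey rough-hewn stone chunk about 30 x 30 mm and 28 mm tall, in the cell; the point is the middle of its top face (about 24 x 24 mm flat), z up. Two of the three middle stones start 6 to 9 mm too high, held by the squeeze of their neighbours; a steady push of 6 to 13 N, not known beforehand, slides one down on to the floor
- left2_top (a point): end stone next to the sprung plate: grey rough-hewn stone chunk about 30 x 30 mm and 28 mm tall, in the cell; the point is the middle of its top face (about 24 x 24 mm flat), z up
- right2_top (a point): end stone next to the solid wall: grey rough-hewn stone chunk about 30 x 30 mm and 28 mm tall, in the cell; the point is the middle of its top face (about 24 x 24 mm flat), z up
- weight: bystander, not to be disturbed: brass balance weight 27 mm across, 34 mm tall; origin at the centre of its underside
- stopper: bystander, not to be disturbed: red rubber stopper 34 mm across, 25 mm tall; origin at the centre of its underside
- small_beaker: bystander, not to be disturbed: small glass beaker 54 mm across, 70 mm tall; origin at the centre of its underside
- dish: bystander, not to be disturbed: glass dish with lid, 74 mm across, 16 mm tall; origin at the centre of its underside
- lab_timer: round bench timer about 220 mm wide and 240 mm tall, fixed on the worktop between the tamper and the cell; origin under its middle. Nothing of it comes nearer the robot than x = 0.48 m: carry the tamper round in front of it (x about 0.40 m)

How it is judged:
By the outcome, as a careful person would: the job done as asked, in the order asked, and still so for the second after the job is handed in, with the robot touching nothing.
It also fails if it takes over 72 s, if anything falls off the work surface, if the arm or the gripper's body presses on something with over 40 N, if the wrist force passes 120 N, or if a joint passes its speed limit or range.

## Working session

There is one attempt and no reset: what is moved stays moved. The work goes in short steps, Python scripts to look and compute and a tool call to move; the robot and the scene stay as the last step left them, time stands still between calls to the robot, and variables do not carry over. Pictures are saved under pics/ and viewed, at most 10 in all, crops included, and the job is handed in when it is done.

Besides the shell and the picture viewer there is one more tool, called after ">>>" by a JSON object that holds its "fn" and its "kwargs", one argument or row to a line. carry_out: Moves the arm, as the interface text tells. Its arguments: {"type":"object","properties":{"slide":{"type":"array"},"dr":{"type":"array"},"claw":{"type":"number"},"squeeze":{"type":"number"}},"required":["slide","dr"]}

```bash
mkdir -p pics
cat > h.py <<'E'
import numpy as np, cv2
from station import bot
from scipy.spatial.transform import Rotation as Ro
def K(f): 
    fl=200/np.tan(np.radians(f["fovy"]/2)); return np.array([[fl,0,f["cx"]],[0,fl,f["cy"]],[0,0,1]])
def ray(f,px):
    p=cv2.undistortPoints(np.array(px,float).reshape(-1,1,2),K(f),np.array([f["k1"],0,0,0.]))[:,0]
    # drawn = (1+k1 r^2)*ray : same model as OpenCV
    d=np.c_[p,np.ones(len(p))]@np.array(f["R"]); return -np.array(f["R"]).T@np.array(f["t"]),d
def onz(f,px,z):
    c,d=ray(f,px); return c+d*((z-c[2])/d[:,2])[:,None]
def proj(f,X):
    return cv2.projectPoints(np.array(X,float).reshape(-1,1,3),cv2.Rodrigues(np.array(f["R"]))[0],np.array(f["t"],float),K(f),np.array([f["k1"],0,0,0.]))[0][:,0]
def save(f,n): cv2.imwrite("pics/"+n+".png",f["image"][:,:,::-1])
E
python3 - <<'E'
from h import *
import pickle
for n in("top","side"):
    f=bot.grab_frame(n);save(f,n+"0");pickle.dump(f,open(n+".pkl","wb"))
    print(n,f["fovy"],f["k1"],-np.array(f["R"]).T@f["t"],np.array(f["R"]).round(2).tolist())
s=bot.sense();print(s)
E
```

```text
top 51.425839239897755 -0.08238739869562103 [ 0.52632512 -0.00526597  1.11380696] [[0.02, -1.0, 0.02], [-1.0, -0.02, -0.04], [0.04, -0.01, -1.0]]
side 55.554509060513936 -0.03474259214697874 [0.5648603  0.81999517 0.45279345] [[-1.0, -0.0, -0.01], [0.01, 0.41, -0.91], [0.01, -0.91, -0.41]]
{'time': 0.1, 'joint_pos': array([ 6.01249250e+01,  7.12994053e+00,  9.46248281e+01, -2.32745612e-03,
        7.83515297e+01, -4.73026479e+00]), 'qd': array([-0.02759995, -0.00048056, -0.12784518, -0.08903521,  0.10288508,
        0.0669786 ]), 'joint_efforts': array([ 2.01273247e-04, -4.18874717e+01, -3.61099255e+01,  7.77920801e-02,
        4.61341138e-02, -7.79047559e-05]), 'position': array([0.27591712, 0.58790127, 0.21352267]), 'tcp_rot': array([-1.79893876e+02, -6.49499715e-03,  1.54855656e+02]), 'force': array([-0.15789364,  0.2367193 , -0.98925848]), 'wrist_torque': array([-0.0327161 ,  0.00313177, -0.05007691]), 'grip_force': 0.0, 'opening': 1.0013540673983308}
```

View pics/top0.png

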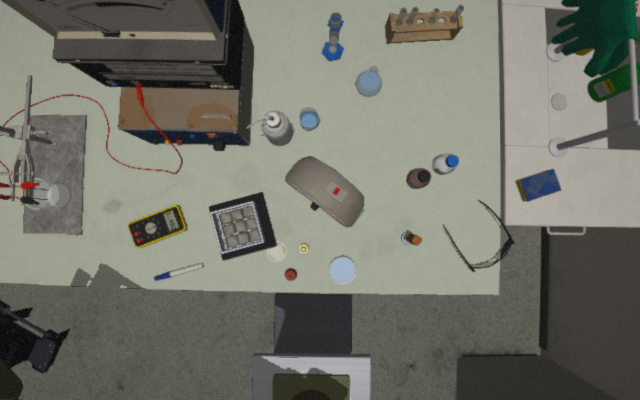

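View pics/side0.png

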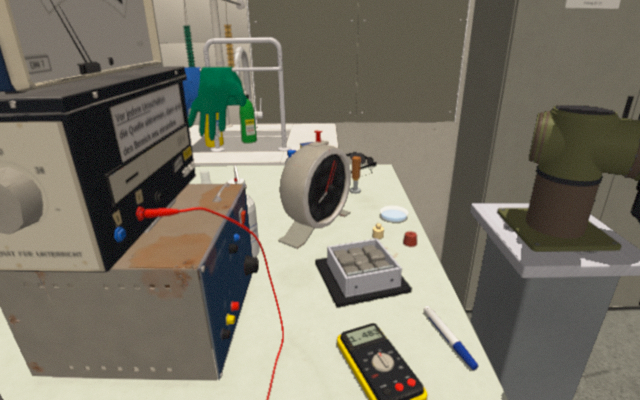

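Run:
```python
from h import *
import pickle
t=pickle.load(open("top.pkl","rb"));s=pickle.load(open("side.pkl","rb"))
A=cv2.resize(t["image"][185:265,200:300],None,fx=4,fy=4,interpolation=2)
B=cv2.resize(t["image"][215:265,387:437],None,fx=6,fy=6,interpolation=2)
C=cv2.resize(s["image"][225:310,310:420],None,fx=3.6,fy=3.6,interpolation=2)
D=cv2.resize(s["image"][145:205,330:385],None,fx=5,fy=5,interpolation=2)
o=np.zeros((640,800,3),np.uint8)
for im,(y,x) in((A,(0,0)),(B,(0,410)),(C,(325,0)),(D,(325,420))):
    im=im[:min(im.shape[0],640-y),:800-x]; o[y:y+im.shape[0],x:x+im.shape[1]]=im
cv2.imwrite("pics/c1.png",o[:600,:,::-1])
def blob(im,lo,hi,roi):
    x0,y0,x1,y1=roi; m=cv2.inRange(cv2.cvtColor(im[y0:y1,x0:x1],cv2.COLOR_RGB2HSV),lo,hi)
    n,l,st,c=cv2.connectedComponentsWithStats(m); i=1+st[1:,4].argmax(); return st[i]+[x0,y0,0,0,0],c[i]+[x0,y0]
print("tamp top",blob(t["image"],(5,90,60),(20,255,255),(395,225,430,255)))
print("tamp side",blob(s["image"],(5,90,60),(20,255,255),(340,145,370,200)))
print("mat",blob(t["image"],(0,0,0),(180,255,55),(195,180,290,265)))
print("T worktop px 243,226",onz(t,[[241,223],[412,239],[277,251],[304,248],[291,274],[343,270]],0).round(3))
```

```text
tamp top (array([411, 235,  11,  10,  75]), array([415.64      , 239.61333333]))
tamp side (array([352, 155,  10,  26, 203]), array([355.75862069, 166.79802956]))
mat (array([210, 193,  66,  66, 963]), array([252.22949117, 223.48805815]))
T worktop px 243,226 [[ 0.505  0.194  0.   ]
 [ 0.471 -0.267  0.   ]
 [ 0.432  0.095  0.   ]
 [ 0.442  0.023  0.   ]
 [ 0.372  0.057  0.   ]
 [ 0.385 -0.082  0.   ]]
```

View pics/c1.png

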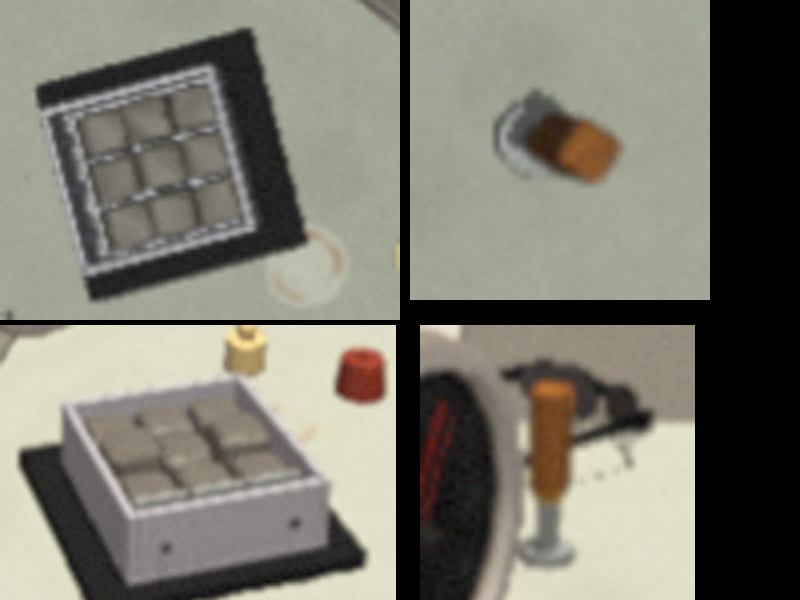

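>>> {"fn": "carry_out", "kwargs": {
  "slide": [
    [-1,-1,0],
    [-1,-1,0],
    [-1,-1,0],
    [-1,-1,0],
    [-1,-1,0]
  ],
  "dr": [
    [0,0,0.05],
    [0,0,0.1],
    [0,0,0.15],
    [0,0,0.167],
    [0,0,0.167]
  ]
}}

```text
time: 0.52
position: [0.3251, 0.4524, 0.2141]
tcp_rot: [-179.9, 0.1, 134.6]
force: [-0.2, 0.6, 0.1]
opening: 1.002
grip_force: 0.0
```

>>> {"fn": "carry_out", "kwargs": {
  "slide": [
    [-1,-0.6,0],
    [-1,-0.6,0],
    [-1,-0.6,0],
    [-1,-0.6,0]
  ],
  "dr": [
    [0,0,0],
    [0,0,0],
    [0,0,0],
    [0,0,0]
  ]
}}

```text
time: 0.85
position: [0.3528, 0.339, 0.2142]
tcp_rot: [-179.9, 0.1, 134.7]
force: [0.3, 0.2, 0.0]
opening: 1.006
grip_force: 0.0
```

Run:
```python
from h import *
import pickle
t=pickle.load(open("top.pkl","rb"));s=pickle.load(open("side.pkl","rb"))
print("tamper top",onz(t,[[416.4,240.2]],.11),"foot",onz(t,[[406.2,237.5]],.0))
# mat corners at z .012 (crop/4+offset), cell rim corners at .054
print("mat",onz(t,[[200+38/4,185+92/4],[200+250/4,185+30/4],[200+305/4,185+240/4],[200+92/4,185+298/4]],.012).round(4).tolist())
r=onz(t,[[200+43/4,185+112/4],[200+212/4,185+68/4],[200+255/4,185+232/4],[200+88/4,185+272/4]],.054);print("rim",r.round(4).tolist(),r.mean(0))
st=bot.sense();print(st["time"],st["position"],st["tcp_rot"],st["force"])
```

```text
tamper top [[ 0.47394605 -0.25191914  0.11      ]] foot [[ 0.47500854 -0.25102258  0.        ]]
mat [[0.5431, 0.2767, 0.012], [0.5873, 0.1365, 0.012], [0.449, 0.0967, 0.012], [0.4075, 0.237, 0.012]]
rim [[0.5297, 0.2624, 0.054], [0.5602, 0.1548, 0.054], [0.4564, 0.1247, 0.054], [0.4285, 0.2307, 0.054]] [0.49368159 0.19316546 0.054     ]
0.85 [0.35276407 0.33899084 0.21423185] [-1.79933456e+02  7.31871589e-02  1.34667487e+02] [0.29462465 0.17166443 0.02971791]
```

>>> {"fn": "carry_out", "kwargs": {
  "slide": [
    [-1,-0.7,0],
    [-1,-0.7,0],
    [-1,-0.7,0],
    [-1,-0.7,0],
    [-1,-0.7,0]
  ],
  "dr": [
    [0,0,0],
    [0,0,0],
    [0,0,0],
    [0,0,0],
    [0,0,0]
  ]
}}

```text
time: 1.27
position: [0.3734, 0.2215, 0.2147]
tcp_rot: [179.9, -0.0, 134.7]
force: [-0.3, -0.0, 0.1]
opening: 1.0
grip_force: 0.0
```

Run:
```python
from h import *
import pickle
f=bot.grab_frame("wrist");save(f,"w1");pickle.dump(f,open("w1.pkl","wb"))
print(-np.array(f["R"]).T@f["t"],np.array(f["R"]).round(2).tolist(),f["fovy"],f["k1"])
```

```text
[0.32148747 0.27393081 0.38343011] [[0.71, 0.7, 0.0], [0.68, -0.69, 0.26], [0.19, -0.18, -0.97]] 68.16052877384514 -0.004198415137370786
```

View pics/w1.png

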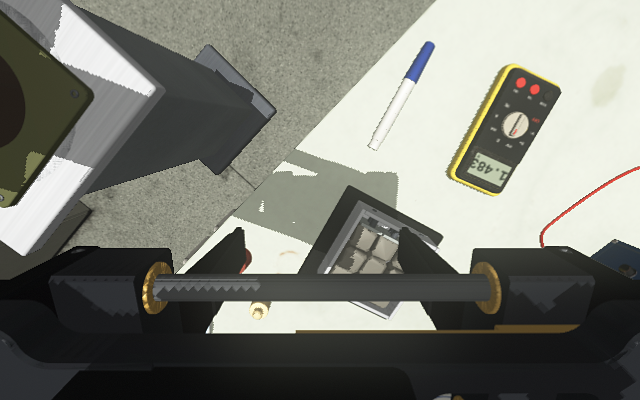

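>>> {"fn": "carry_out", "kwargs": {
  "slide": [
    [-1,-1,0],
    [-1,-1,0],
    [-1,-1,0],
    [-1,-1,0],
    [-1,-1,0]
  ],
  "dr": [
    [0,0,0],
    [0,0,0],
    [0,0,0],
    [0,0,0],
    [0,0,0]
  ]
}}

```text
time: 1.73
position: [0.3729, 0.0796, 0.2148]
tcp_rot: [180.0, 0.0, 134.7]
force: [-0.6, -0.1, -0.5]
opening: 0.997
grip_force: 0.0
```

Run:
```python
from h import *
import pickle
f=bot.grab_frame("wrist");save(f,"w2");pickle.dump(f,open("w2.pkl","wb"))
p=proj(f,[[.494,.193,.05]])[0];print(p)
x,y=(p-[75,70]).astype(int).clip(0); x=min(x,490); print(x,y)
cv2.imwrite("pics/w2c.png",cv2.resize(f["image"][y:y+140,x:x+150],None,fx=4,fy=4,interpolation=2)[:,:,::-1])
```

```text
[463.73224437 191.36693734]
388 121
```

View pics/w2c.png

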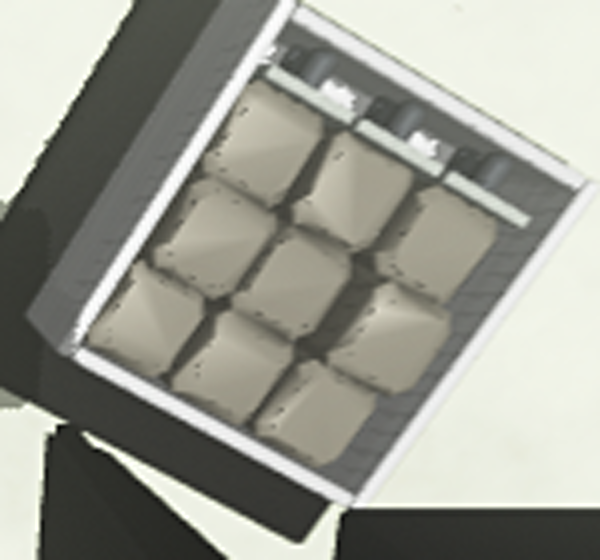

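>>> {"fn": "carry_out", "kwargs": {
  "slide": [
    [-1,-1,0],
    [-1,-1,0],
    [-1,-1,0],
    [-1,-1,0],
    [-1,-1,0]
  ],
  "dr": [
    [0,0,0],
    [0,0,0],
    [0,0,0],
    [0,0,0],
    [0,0,0]
  ]
}}

```text
time: 2.2
position: [0.3729, -0.0617, 0.2148]
tcp_rot: [180.0, -0.0, 134.7]
force: [1.6, 0.7, -0.5]
opening: 0.998
grip_force: 0.0
```

>>> {"fn": "carry_out", "kwargs": {
  "slide": [
    [-1,-0.7,0],
    [-1,-0.7,0],
    [-1,-0.7,0],
    [-1,-0.7,0],
    [-1,-0.7,0]
  ],
  "dr": [
    [0,0,0],
    [0,0,0],
    [0,0,0],
    [0,0,0],
    [0,0,0]
  ]
}}

```text
time: 2.62
position: [0.3942, -0.1803, 0.2142]
tcp_rot: [180.0, -0.1, 134.8]
force: [-0.0, 0.5, -0.4]
opening: 1.001
grip_force: 0.0
```

Run:
```python
from h import *
import pickle
st=bot.sense();print(st["time"],st["position"],st["tcp_rot"])
f=bot.grab_frame("wrist");save(f,"w3");pickle.dump(f,open("w3.pkl","wb"))
p=proj(f,[[.4745,-.2515,.11],[.4745,-.2515,0]]);print(p)
```

```text
2.6167 [ 0.39419009 -0.18026389  0.21424573] [ 1.79953354e+02 -1.27012220e-01  1.34839094e+02]
[[327.09623241 299.70163071]
 [325.46811541 254.38604124]]
```

View pics/w3.png

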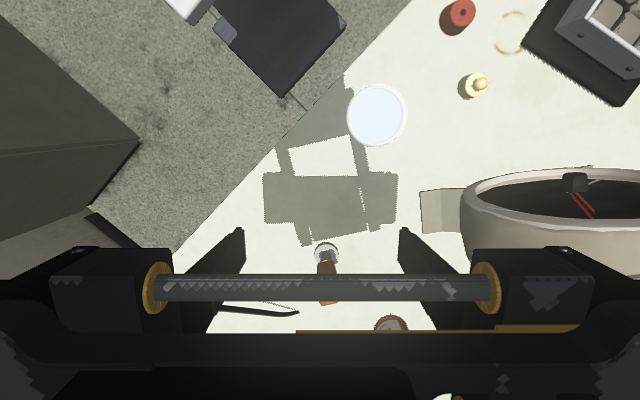

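>>> {"fn": "carry_out", "kwargs": {
  "slide": [
    [-1,0,0],
    [-1,0,0],
    [-1,0,0],
    [-1,0,0]
  ],
  "dr": [
    [0,0,-0.05],
    [0,0,-0.1],
    [0,0,-0.11],
    [0,0,-0.11]
  ]
}}

```text
time: 3.0
position: [0.466, -0.2512, 0.2144]
tcp_rot: [180.0, -0.0, 148.2]
force: [0.1, 0.1, -0.3]
opening: 0.995
grip_force: 0.0
```

>>> {"fn": "carry_out", "kwargs": {
  "slide": [
    [-0.6,0,0],
    [-0.6,0,0],
    [-0.6,0,0],
    [-0.6,0,0]
  ],
  "dr": [
    [0,0,0],
    [0,0,0],
    [0,0,0],
    [0,0,0]
  ]
}}

```text
time: 3.33
position: [0.5147, -0.2814, 0.2144]
tcp_rot: [180.0, -0.1, 148.2]
force: [0.0, 1.0, 0.0]
opening: 0.999
grip_force: 0.0
```

Run:
```python
from h import *
import pickle
st=bot.sense();print(st["time"],st["position"],st["tcp_rot"])
f=bot.grab_frame("wrist");pickle.dump(f,open("w4.pkl","wb"))
p=proj(f,[[.4745,-.2515,.11],[.4745,-.2515,0]]);print(p)
x,y=(p[0]-[60,60]).astype(int); print(x,y)
cv2.imwrite("pics/w4c.png",cv2.resize(f["image"][y:y+120,x:x+120],None,fx=5,fy=5,interpolation=2)[:,:,::-1])
g=pickle.load(open("w2.pkl","rb"))
r=onz(g,[[388+a/4,121+b/4] for a,b in((295,5),(590,183),(352,500),(78,352))],.054);print(r.round(4),r.mean(0))
print([np.degrees(np.arctan2(*(v[1::-1]))) for v in (r[0]-r[3],r[1]-r[2],r[1]-r[0],r[2]-r[3])],[np.linalg.norm(v) for v in (r[0]-r[3],r[1]-r[0])])
```

```text
3.3333 [ 0.51471618 -0.28140461  0.21442425] [ 1.79965770e+02 -9.10601646e-02  1.48155580e+02]
[[325.36675649 148.26921501]
 [324.04479099 140.69220555]]
265 88
[[0.4296 0.2383 0.054 ]
 [0.5268 0.2668 0.054 ]
 [0.5563 0.1607 0.054 ]
 [0.4621 0.133  0.054 ]] [0.49368952 0.19970501 0.054     ]
[np.float64(107.13719845181987), np.float64(105.542623569488), np.float64(16.369036771607245), np.float64(16.403890343636537)] [np.float64(0.11018501475878362), np.float64(0.10125416384763795)]
```

View pics/w4c.png

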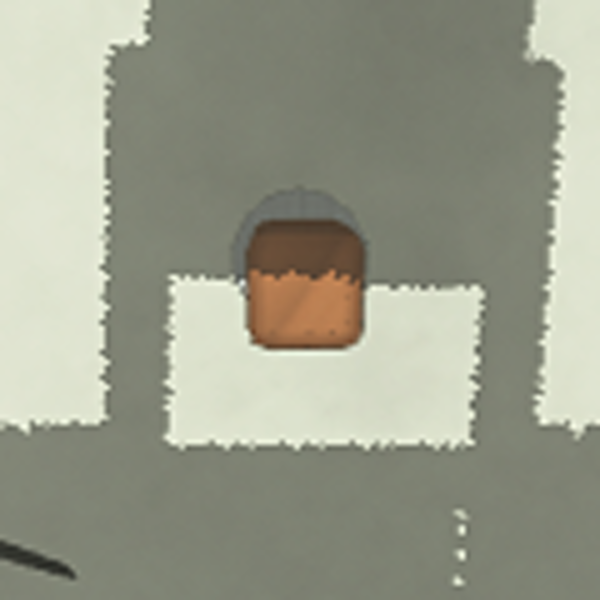

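>>> {"fn": "carry_out", "kwargs": {
  "slide": [
    [0.517,0.043,0.3],
    [0.517,0.043,0.535],
    [0.517,0.043,0.535],
    [0.517,0.043,0.535]
  ],
  "dr": [
    [0,0,0],
    [0,0,0],
    [0,0,0],
    [0,0,0]
  ]
}}

```text
time: 3.72
position: [0.4707, -0.2507, 0.1594]
tcp_rot: [180.0, -0.2, 148.1]
force: [0.4, -1.3, 0.6]
opening: 1.0
grip_force: 0.0
```

>>> {"fn": "carry_out", "kwargs": {
  "slide": [
    [0,0,0.2],
    [0,0,0.5],
    [0,0,0.8],
    [0,0,1],
    [0,0,1],
    [0,0,1]
  ],
  "dr": [
    [0,0,0],
    [0,0,0],
    [0,0,0],
    [0,0,0],
    [0,0,0],
    [0,0,0]
  ]
}}

```text
time: 4.22
position: [0.4742, -0.2538, 0.063]
tcp_rot: [-180.0, 0.1, 148.0]
force: [0.8, -0.5, 1.9]
opening: 1.001
grip_force: 0.0
```

>>> {"fn": "carry_out", "kwargs": {
  "slide": [
    [0,0,0],
    [0,0,0],
    [0,0,0],
    [0,0,0],
    [0,0,0],
    [0,0,0],
    [0,0,0],
    [0,0,0]
  ],
  "dr": [
    [0,0,0],
    [0,0,0],
    [0,0,0],
    [0,0,0],
    [0,0,0],
    [0,0,0],
    [0,0,0],
    [0,0,0]
  ],
  "claw": -1,
  "squeeze": 45
}}

```text
time: 4.88
position: [0.4726, -0.2529, 0.0611]
tcp_rot: [-180.0, -0.0, 148.0]
force: [-0.4, 0.4, 0.1]
opening: 0.497
grip_force: 0.0
```

>>> {"fn": "carry_out", "kwargs": {
  "slide": [
    [0,0,0],
    [0,0,0],
    [0,0,0],
    [0,0,0],
    [0,0,0],
    [0,0,0],
    [0,0,0],
    [0,0,0],
    [0,0,0],
    [0,0,0]
  ],
  "dr": [
    [0,0,0],
    [0,0,0],
    [0,0,0],
    [0,0,0],
    [0,0,0],
    [0,0,0],
    [0,0,0],
    [0,0,0],
    [0,0,0],
    [0,0,0]
  ]
}}

```text
time: 5.72
position: [0.4728, -0.2529, 0.0612]
tcp_rot: [180.0, 0.0, 148.0]
force: [-0.0, 0.9, -0.3]
opening: 0.227
grip_force: 45.0
```

Run:
```python
from h import *
import pickle
st=bot.sense();print(st["time"],st["position"],st["tcp_rot"],st["force"],st["opening"],st["grip_force"])
```

```text
5.7167 [ 0.47276287 -0.25288146  0.06117691] [1.79994098e+02 4.75673994e-03 1.48017603e+02] [-0.02581638  0.88130884 -0.34074932] 0.2267524618318525 44.99941349029541
```

>>> {"fn": "carry_out", "kwargs": {
  "slide": [
    [0,0,-0.2],
    [0,0,-0.5],
    [0,0,-0.8],
    [0,0,-1],
    [0.2,-0.15,-1],
    [0.5,-0.3,-1],
    [0.75,-0.46,-1],
    [0.75,-0.46,-1]
  ],
  "dr": [
    [0,0,0],
    [0,0,0],
    [0,0,0],
    [0,0,0],
    [0,0,0],
    [0,0,0],
    [0,0,0],
    [0,0,0]
  ]
}}

```text
time: 6.38
position: [0.3805, -0.2513, 0.1597]
tcp_rot: [-179.9, -0.2, 147.9]
force: [0.6, -0.2, -1.5]
opening: 0.23
grip_force: 45.0
```

>>> {"fn": "carry_out", "kwargs": {
  "slide": [
    [0.2,0.3,-0.1],
    [0.4,0.6,-0.1],
    [0.5,0.8,-0.1],
    [0.6,1,-0.1],
    [0.6,1,-0.1]
  ],
  "dr": [
    [0,0,0],
    [0,0,0],
    [0,0,0],
    [0,0,0],
    [0,0,0]
  ]
}}

```text
time: 6.8
position: [0.3867, -0.1328, 0.1707]
tcp_rot: [179.9, -0.1, 148.2]
force: [-0.5, -0.1, -2.6]
opening: 0.231
grip_force: 45.0
```

>>> {"fn": "carry_out", "kwargs": {
  "slide": [
    [0.2,0.3,0],
    [0.4,0.6,0],
    [0.5,0.8,0],
    [0.6,1,0],
    [0.6,1,0]
  ],
  "dr": [
    [0,0,0],
    [0,0,0],
    [0,0,0],
    [0,0,0],
    [0,0,0]
  ]
}}

```text
time: 7.22
position: [0.3889, -0.0167, 0.1709]
tcp_rot: [180.0, -0.0, 148.2]
force: [0.6, -0.5, -1.7]
opening: 0.235
grip_force: 45.0
```

>>> {"fn": "carry_out", "kwargs": {
  "slide": [
    [0.2,0.3,0],
    [0.4,0.6,0],
    [0.5,0.8,0],
    [0.6,1,0],
    [0.6,1,0],
    [0.6,1,0],
    [0.6,1,0]
  ],
  "dr": [
    [0,0,0],
    [0,0,0],
    [0,0,0],
    [0,0,0],
    [0,0,0],
    [0,0,0],
    [0,0,0]
  ]
}}

```text
time: 7.8
position: [0.391, 0.0966, 0.1709]
tcp_rot: [-179.9, -0.0, 148.0]
force: [-1.3, -0.0, -2.1]
opening: 0.229
grip_force: 45.0
```

Run:
```python
from h import *
import pickle
st=bot.sense();print(st["time"],st["position"],st["tcp_rot"],st["force"],st["opening"],st["grip_force"])
f=bot.grab_frame("wrist");save(f,"w5");pickle.dump(f,open("w5.pkl","wb"))
print(proj(f,[[.494,.196,.054],st["position"]-[0,0,.061]]))
s=bot.grab_frame("side");pickle.dump(s,open("s5.pkl","wb"));t=bot.grab_frame("top");pickle.dump(t,open("t5.pkl","wb"))
```

```text
7.8 [0.39104053 0.09664605 0.17085654] [-1.79931793e+02 -5.06373668e-03  1.47997570e+02] [-1.3213728  -0.03412263 -2.06796162] 0.22929510417606982 44.999130964279175
[[455.77282242 230.36806743]
 [320.89128934 214.81543544]]
```

View pics/w5.png

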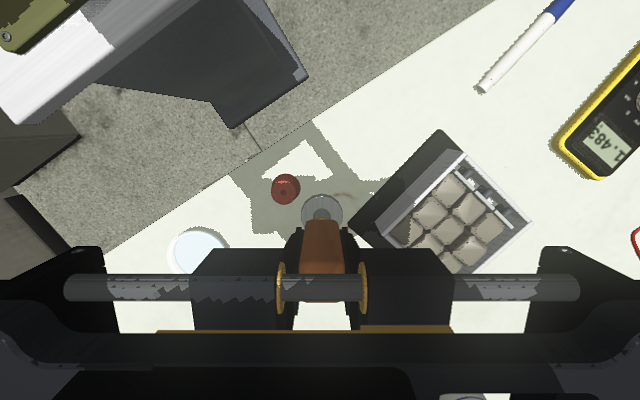

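Run:
```python
from h import *
import pickle
w2=pickle.load(open("w2.pkl","rb"));w5=pickle.load(open("w5.pkl","rb"))
pts=[(265,145),(215,235),(150,305),(355,190),(295,280),(235,365),(435,240),(395,340),(315,410)]
z=np.array([.045,.0525,.045]+[.045]*3+[.045,.0525,.045])
P=np.array([onz(w2,[[388+a/4,121+b/4]],h)[0] for (a,b),h in zip(pts,z)]);print(P[:,:2].round(4).tolist())
# rigid fit of grid (row x, y)
G=np.array([[x,y] for x in(-.031,0,.031) for y in(.03,0,-.03)])
def fit(G,P):
    g,p=G.mean(0),P.mean(0);H=(G-g).T@(P-p);a=np.arctan2(H[0,1]-H[1,0],H[0,0]+H[1,1]);R=np.array([[np.cos(a),-np.sin(a)],[np.sin(a),np.cos(a)]]);return a,R,p-R@g
a,R,c=fit(G,P[:,:2]);print(np.degrees(a),c,((G@R.T+c-P[:,:2])*1e3).round(1).tolist())
for n,f,b in(("w2",w2,(388,121,538,261)),("w5",w5,(395,150,535,275))):
    x0,y0,x1,y1=b;h=cv2.cvtColor(f["image"][y0:y1,x0:x1],cv2.COLOR_RGB2HSV)
    m=((h[...,1]>28)&(h[...,0]<40)&(h[...,2]>95)&(h[...,2]<215)).astype(np.uint8)
    m=cv2.erode(m,np.ones((3,3)))
    k,l,s,cc=cv2.connectedComponentsWithStats(m,connectivity=4)
    for i in range(1,k):
        if s[i,4]>60: q=cc[i]+[x0,y0];print(n,s[i].tolist(),q.round(1),onz(f,[q],.046)[0,:2].round(4))
t=pickle.load(open("t5.pkl","rb"))
print("grid in top",proj(t,np.c_[G@R.T+c,z]).round(1).tolist())
```

```text
[[0.4571, 0.2111], [0.4641, 0.1833], [0.4701, 0.1575], [0.4858, 0.2213], [0.4946, 0.1925], [0.5025, 0.1636], [0.5142, 0.2288], [0.5258, 0.2006], [0.531, 0.1717]]
15.378393398028125 [0.49390382 0.19227898] [[-1.1, 1.9], [-0.1, 0.8], [1.9, -2.4], [0.2, -0.1], [-0.7, -0.3], [-0.7, -0.2], [1.7, 0.6], [-2.0, -0.1], [0.7, -0.1]]
w2 [87, 36, 15, 26, 190] [481.1 168.4] [0.4887 0.2247]
w2 [23, 37, 54, 56, 675] [440.4 183.8] [0.4695 0.1802]
w2 [95, 48, 27, 30, 352] [496.5 183.6] [0.5158 0.2265]
w2 [44, 53, 44, 52, 746] [455.6 200. ] [0.4976 0.1804]
w2 [65, 79, 46, 36, 622] [475.1 217.3] [0.5313 0.1835]
w5 [14, 32, 55, 61, 852] [433.7 211.6] [0.4675 0.1871]
w5 [31, 47, 59, 57, 971] [453.1 226.5] [0.4932 0.1971]
w5 [58, 64, 49, 51, 771] [478.7 240.6] [0.5223 0.2135]
w5 [46, 103, 20, 20, 206] [450.6 261.9] [0.5291 0.1772]
grid in top [[229.9, 242.1], [240.7, 239.4], [252.5, 236.4], [227.0, 230.4], [238.3, 227.6], [249.6, 224.7], [224.2, 218.7], [234.9, 215.9], [246.7, 213.0]]
```

>>> {"fn": "carry_out", "kwargs": {
  "slide": [
    [-0.04,0.3,0],
    [-0.08,0.6,0],
    [-0.12,0.9,0],
    [-0.16,1,0],
    [-0.16,1,0]
  ],
  "dr": [
    [0,0,0],
    [0,0,0],
    [0,0,0],
    [0,0,0],
    [0,0,0]
  ]
}}

```text
time: 8.37
position: [0.459, 0.1744, 0.1712]
tcp_rot: [180.0, 0.0, 148.0]
force: [-0.4, -0.6, -2.1]
opening: 0.232
grip_force: 45.0
```

>>> {"fn": "carry_out", "kwargs": {
  "slide": [
    [0,0.14,0],
    [0,0.14,0.2],
    [0,0.14,0.4],
    [0,0.14,0.4],
    [0,0.14,0.4],
    [0,0.14,0.4],
    [0,0.14,0.4],
    [0,0.14,0.4]
  ],
  "dr": [
    [0,0,0],
    [0,0,0],
    [0,0,0],
    [0,0,0],
    [0,0,0],
    [0,0,0],
    [0,0,0],
    [0,0,0]
  ]
}}

```text
time: 9.03
position: [0.4658, 0.1858, 0.1328]
tcp_rot: [179.9, 0.1, 148.0]
force: [0.0, -0.4, -2.0]
opening: 0.23
grip_force: 45.0
```

Run:
```python
from h import *
import pickle
st=bot.sense();p=st["position"];print(st["time"],p,st["tcp_rot"],st["force"],st["grip_force"])
R=Ro.from_euler("xyz",st["tcp_rot"],degrees=True).as_matrix()
print("slide to A",(R.T@(np.array([.4651,.1847,.116])-p)/.1).round(3))
f=bot.grab_frame("wrist");pickle.dump(f,open("w6.pkl","wb"));t=bot.grab_frame("top");pickle.dump(t,open("t6.pkl","wb"));s=bot.grab_frame("side");pickle.dump(s,open("s6.pkl","wb"))
A=cv2.resize(f["image"][140:270,220:480],None,fx=3,fy=3,interpolation=2)
B=cv2.resize(s["image"][215:315,310:420],None,fx=2,fy=2,interpolation=2)
o=np.zeros((600,780,3),np.uint8);o[:390]=A;o[400:600,:220]=B
cv2.imwrite("pics/c6.png",o[:,:,::-1])
```

```text
9.0333 [0.46576124 0.18575453 0.13276783] [1.79892759e+02 1.04579487e-01 1.47994216e+02] [ 0.00318204 -0.37051217 -2.01210122] 44.999202489852905
slide to A [ 0.    -0.013  0.168]
```

View pics/c6.png

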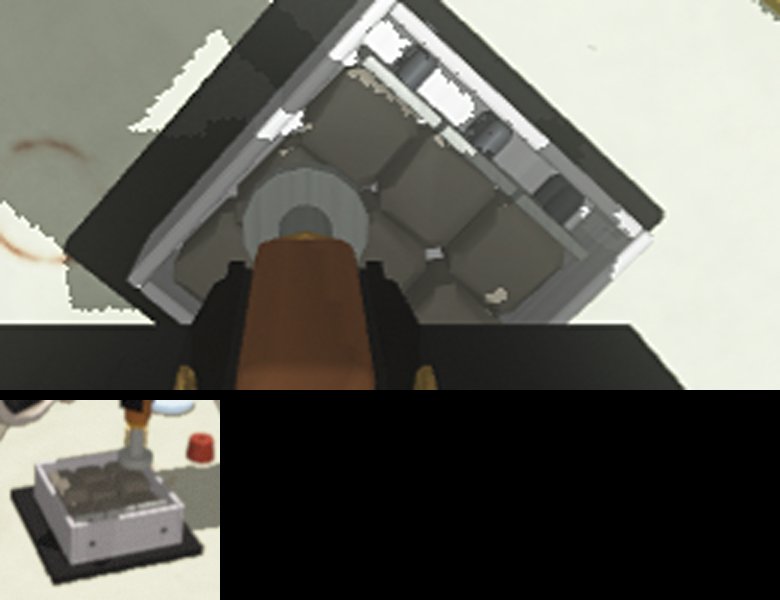

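>>> {"fn": "carry_out", "kwargs": {
  "slide": [
    [0.01,-0.01,0.05],
    [0.01,-0.01,0.1],
    [0.01,-0.01,0.14],
    [0.01,-0.01,0.17],
    [0.01,-0.01,0.175],
    [0.01,-0.01,0.18],
    [0.01,-0.01,0.185],
    [0.01,-0.01,0.19],
    [0.01,-0.01,0.19],
    [0.01,-0.01,0.19]
  ],
  "dr": [
    [0,0,0],
    [0,0,0],
    [0,0,0],
    [0,0,0],
    [0,0,0],
    [0,0,0],
    [0,0,0],
    [0,0,0],
    [0,0,0],
    [0,0,0]
  ]
}}

```text
time: 10.02
position: [0.4638, 0.1856, 0.1124]
tcp_rot: [180.0, 0.0, 148.0]
force: [-0.9, -0.1, 0.3]
opening: 0.234
grip_force: 45.0
```

>>> {"fn": "carry_out", "kwargs": {
  "slide": [
    [0,0,0.005],
    [0,0,0.01],
    [0,0,0.015],
    [0,0,0.02],
    [0,0,0.02],
    [0,0,0.02]
  ],
  "dr": [
    [0,0,0],
    [0,0,0],
    [0,0,0],
    [0,0,0],
    [0,0,0],
    [0,0,0]
  ]
}}

```text
time: 10.52
position: [0.4639, 0.1856, 0.1111]
tcp_rot: [180.0, 0.0, 148.0]
force: [-1.6, -0.3, 6.2]
opening: 0.229
grip_force: 45.0
```

>>> {"fn": "carry_out", "kwargs": {
  "slide": [
    [0,0,0.005],
    [0,0,0.01],
    [0,0,0.01],
    [0,0,0.01]
  ],
  "dr": [
    [0,0,0],
    [0,0,0],
    [0,0,0],
    [0,0,0]
  ]
}}

```text
time: 10.85
position: [0.4639, 0.1856, 0.1106]
tcp_rot: [180.0, 0.0, 148.0]
force: [-2.6, -0.6, 8.2]
opening: 0.23
grip_force: 45.0
```

>>> {"fn": "carry_out", "kwargs": {
  "slide": [
    [0,0,0.005],
    [0,0,0.01],
    [0,0,0.01],
    [0,0,0.01]
  ],
  "dr": [
    [0,0,0],
    [0,0,0],
    [0,0,0],
    [0,0,0]
  ]
}}

```text
time: 11.18
position: [0.464, 0.1856, 0.1099]
tcp_rot: [180.0, 0.0, 148.0]
force: [-2.8, -1.6, 10.0]
opening: 0.232
grip_force: 45.0
```

>>> {"fn": "carry_out", "kwargs": {
  "slide": [
    [0,0,0.005],
    [0,0,0.01],
    [0,0,0.01],
    [0,0,0.01]
  ],
  "dr": [
    [0,0,0],
    [0,0,0],
    [0,0,0],
    [0,0,0]
  ]
}}

```text
time: 11.52
position: [0.4642, 0.1857, 0.1091]
tcp_rot: [180.0, 0.0, 148.0]
force: [-3.9, -1.4, 10.8]
opening: 0.229
grip_force: 45.0
```

>>> {"fn": "carry_out", "kwargs": {
  "slide": [
    [0,0,0.005],
    [0,0,0.01],
    [0,0,0.015],
    [0,0,0.015]
  ],
  "dr": [
    [0,0,0],
    [0,0,0],
    [0,0,0],
    [0,0,0]
  ]
}}

```text
time: 11.85
position: [0.4644, 0.1858, 0.1078]
tcp_rot: [179.9, 0.1, 148.0]
force: [-3.1, -1.3, 11.9]
opening: 0.231
grip_force: 45.0
```

>>> {"fn": "carry_out", "kwargs": {
  "slide": [
    [0,0,0.005],
    [0,0,0.01],
    [0,0,0.015],
    [0,0,0.015]
  ],
  "dr": [
    [0,0,0],
    [0,0,0],
    [0,0,0],
    [0,0,0]
  ]
}}

```text
time: 12.18
position: [0.4646, 0.1858, 0.1065]
tcp_rot: [179.9, 0.1, 148.0]
force: [-2.7, -1.0, 11.3]
opening: 0.229
grip_force: 45.0
```

>>> {"fn": "carry_out", "kwargs": {
  "slide": [
    [0,0,0.005],
    [0,0,0.01],
    [0,0,0.015],
    [0,0,0.015]
  ],
  "dr": [
    [0,0,0],
    [0,0,0],
    [0,0,0],
    [0,0,0]
  ]
}}

```text
time: 12.52
position: [0.4648, 0.1859, 0.1052]
tcp_rot: [179.9, 0.1, 148.0]
force: [-3.2, -1.3, 11.2]
opening: 0.23
grip_force: 45.0
```

>>> {"fn": "carry_out", "kwargs": {
  "slide": [
    [0,0,0.005],
    [0,0,0.01],
    [0,0,0.015],
    [0,0,0.015]
  ],
  "dr": [
    [0,0,0],
    [0,0,0],
    [0,0,0],
    [0,0,0]
  ]
}}

```text
time: 12.85
position: [0.465, 0.1859, 0.1039]
tcp_rot: [179.9, 0.1, 148.0]
force: [-2.3, -0.7, 11.9]
opening: 0.23
grip_force: 45.0
```

>>> {"fn": "carry_out", "kwargs": {
  "slide": [
    [0,0,0.005],
    [0,0,0.01],
    [0,0,0.01],
    [0,0,0.01]
  ],
  "dr": [
    [0,0,0],
    [0,0,0],
    [0,0,0],
    [0,0,0]
  ]
}}

```text
time: 13.18
position: [0.4652, 0.186, 0.1029]
tcp_rot: [179.8, 0.1, 148.0]
force: [-2.1, -0.4, 12.6]
opening: 0.229
grip_force: 45.0
```

>>> {"fn": "carry_out", "kwargs": {
  "slide": [
    [0,0,0.005],
    [0,0,0.01],
    [0,0,0.01],
    [0,0,0.01]
  ],
  "dr": [
    [0,0,0],
    [0,0,0],
    [0,0,0],
    [0,0,0]
  ]
}}

```text
time: 13.52
position: [0.4652, 0.186, 0.1023]
tcp_rot: [179.8, 0.1, 148.0]
force: [-2.7, -0.3, 14.1]
opening: 0.233
grip_force: 45.0
```

>>> {"fn": "carry_out", "kwargs": {
  "slide": [
    [0,0,0.005],
    [0,0,0.01],
    [0,0,0.01],
    [0,0,0.01]
  ],
  "dr": [
    [0,0,0],
    [0,0,0],
    [0,0,0],
    [0,0,0]
  ]
}}

```text
time: 13.85
position: [0.4653, 0.186, 0.1017]
tcp_rot: [179.9, 0.1, 148.0]
force: [-4.7, -0.6, 15.4]
opening: 0.225
grip_force: 45.0
```

>>> {"fn": "carry_out", "kwargs": {
  "slide": [
    [0,0,0.005],
    [0,0,0.01],
    [0,0,0.01],
    [0,0,0.01],
    [0,0,0.01]
  ],
  "dr": [
    [0,0,0],
    [0,0,0],
    [0,0,0],
    [0,0,0],
    [0,0,0]
  ]
}}

```text
time: 14.27
position: [0.4653, 0.186, 0.1011]
tcp_rot: [179.9, 0.1, 148.0]
force: [-4.5, -1.7, 18.1]
opening: 0.23
grip_force: 45.0
```

>>> {"fn": "carry_out", "kwargs": {
  "slide": [
    [0,0,-0.05],
    [0,0,-0.15],
    [0,0,-0.3],
    [0,0,-0.35],
    [0,0,-0.35],
    [0,0,-0.35]
  ],
  "dr": [
    [0,0,0],
    [0,0,0],
    [0,0,0],
    [0,0,0],
    [0,0,0],
    [0,0,0]
  ]
}}

```text
time: 14.77
position: [0.4632, 0.1854, 0.1316]
tcp_rot: [-180.0, -0.0, 148.0]
force: [0.0, -0.2, -1.6]
opening: 0.227
grip_force: 45.0
```

Run:
```python
from h import *
st=bot.sense();p=st["position"];print(st["time"],p,st["tcp_rot"],st["force"],st["grip_force"])
R=Ro.from_euler("xyz",st["tcp_rot"],degrees=True).as_matrix()
print("slide to B",(R.T@(np.array([.5249,.2013,.1145])-p)/.1).round(3))
```

```text
14.7667 [0.46317788 0.18536545 0.13156209] [-1.79972803e+02 -2.27689530e-02  1.48017795e+02] [ 0.01248405 -0.22397955 -1.56121399] 44.9992311000824
slide to B [-0.439  0.462  0.17 ]
```

>>> {"fn": "carry_out", "kwargs": {
  "slide": [
    [-0.15,0.15,0],
    [-0.3,0.3,0],
    [-0.43,0.45,0],
    [-0.44,0.46,0],
    [-0.44,0.46,0.05],
    [-0.44,0.46,0.1],
    [-0.44,0.46,0.13],
    [-0.44,0.46,0.15],
    [-0.44,0.46,0.15],
    [-0.44,0.46,0.15]
  ],
  "dr": [
    [0,0,0],
    [0,0,0],
    [0,0,0],
    [0,0,0],
    [0,0,0],
    [0,0,0],
    [0,0,0],
    [0,0,0],
    [0,0,0],
    [0,0,0]
  ]
}}

```text
time: 15.6
position: [0.5246, 0.2011, 0.1169]
tcp_rot: [-180.0, -0.0, 148.0]
force: [-0.1, -0.4, -1.1]
opening: 0.229
grip_force: 45.0
```

>>> {"fn": "carry_out", "kwargs": {
  "slide": [
    [0,0,0.005],
    [0,0,0.01],
    [0,0,0.015],
    [0,0,0.02],
    [0,0,0.02],
    [0,0,0.02]
  ],
  "dr": [
    [0,0,0],
    [0,0,0],
    [0,0,0],
    [0,0,0],
    [0,0,0],
    [0,0,0]
  ]
}}

```text
time: 16.1
position: [0.5252, 0.2012, 0.1152]
tcp_rot: [180.0, 0.0, 148.0]
force: [-0.5, -0.4, -1.9]
opening: 0.227
grip_force: 45.0
```

>>> {"fn": "carry_out", "kwargs": {
  "slide": [
    [0,0,0.005],
    [0,0,0.01],
    [0,0,0.015],
    [0,0,0.02],
    [0,0,0.02],
    [0,0,0.02]
  ],
  "dr": [
    [0,0,0],
    [0,0,0],
    [0,0,0],
    [0,0,0],
    [0,0,0],
    [0,0,0]
  ]
}}

```text
time: 16.6
position: [0.5254, 0.2012, 0.1138]
tcp_rot: [180.0, 0.0, 148.0]
force: [-2.1, -0.7, 3.8]
opening: 0.231
grip_force: 45.0
```

Contact at about z 0.1145. Pressing on in small steps.

>>> {"fn": "carry_out", "kwargs": {
  "slide": [
    [0,0,0.005],
    [0,0,0.01],
    [0,0,0.015],
    [0,0,0.015],
    [0,0,0.015]
  ],
  "dr": [
    [0,0,0],
    [0,0,0],
    [0,0,0],
    [0,0,0],
    [0,0,0]
  ]
}}

```text
time: 17.02
position: [0.5255, 0.2012, 0.1128]
tcp_rot: [180.0, 0.0, 148.0]
force: [-3.6, -1.9, 7.0]
opening: 0.23
grip_force: 45.0
```

>>> {"fn": "carry_out", "kwargs": {
  "slide": [
    [0,0,0.005],
    [0,0,0.01],
    [0,0,0.015],
    [0,0,0.015],
    [0,0,0.015]
  ],
  "dr": [
    [0,0,0],
    [0,0,0],
    [0,0,0],
    [0,0,0],
    [0,0,0]
  ]
}}

```text
time: 17.43
position: [0.5256, 0.2013, 0.1118]
tcp_rot: [180.0, 0.0, 148.0]
force: [-3.8, -1.3, 9.9]
opening: 0.232
grip_force: 45.0
```

>>> {"fn": "carry_out", "kwargs": {
  "slide": [
    [0,0,0.005],
    [0,0,0.01],
    [0,0,0.015],
    [0,0,0.015],
    [0,0,0.015]
  ],
  "dr": [
    [0,0,0],
    [0,0,0],
    [0,0,0],
    [0,0,0],
    [0,0,0]
  ]
}}

```text
time: 17.85
position: [0.5259, 0.2014, 0.1106]
tcp_rot: [179.9, 0.1, 148.0]
force: [-3.9, -1.4, 10.0]
opening: 0.228
grip_force: 45.0
```

>>> {"fn": "carry_out", "kwargs": {
  "slide": [
    [0,0,0.005],
    [0,0,0.01],
    [0,0,0.015],
    [0,0,0.015],
    [0,0,0.015]
  ],
  "dr": [
    [0,0,0],
    [0,0,0],
    [0,0,0],
    [0,0,0],
    [0,0,0]
  ]
}}

```text
time: 18.27
position: [0.5262, 0.2015, 0.1094]
tcp_rot: [179.9, 0.1, 148.0]
force: [-3.8, -1.7, 10.0]
opening: 0.226
grip_force: 45.0
```

>>> {"fn": "carry_out", "kwargs": {
  "slide": [
    [0,0,0.005],
    [0,0,0.01],
    [0,0,0.015],
    [0,0,0.02],
    [0,0,0.025],
    [0,0,0.03],
    [0,0,0.03]
  ],
  "dr": [
    [0,0,0],
    [0,0,0],
    [0,0,0],
    [0,0,0],
    [0,0,0],
    [0,0,0],
    [0,0,0]
  ]
}}

```text
time: 18.85
position: [0.5266, 0.2016, 0.1068]
tcp_rot: [179.9, 0.1, 148.0]
force: [-2.4, -0.4, 11.7]
opening: 0.23
grip_force: 45.0
```

>>> {"fn": "carry_out", "kwargs": {
  "slide": [
    [0,0,0.005],
    [0,0,0.01],
    [0,0,0.015],
    [0,0,0.02],
    [0,0,0.02]
  ],
  "dr": [
    [0,0,0],
    [0,0,0],
    [0,0,0],
    [0,0,0],
    [0,0,0]
  ]
}}

```text
time: 19.27
position: [0.5269, 0.2017, 0.105]
tcp_rot: [179.8, 0.2, 148.0]
force: [-2.8, -0.3, 12.4]
opening: 0.227
grip_force: 45.0
```

>>> {"fn": "carry_out", "kwargs": {
  "slide": [
    [0,0,0.005],
    [0,0,0.01],
    [0,0,0.015],
    [0,0,0.015]
  ],
  "dr": [
    [0,0,0],
    [0,0,0],
    [0,0,0],
    [0,0,0]
  ]
}}

```text
time: 19.6
position: [0.5271, 0.2018, 0.1037]
tcp_rot: [179.8, 0.2, 148.0]
force: [-2.3, -0.1, 12.0]
opening: 0.231
grip_force: 45.0
```

>>> {"fn": "carry_out", "kwargs": {
  "slide": [
    [0,0,0.005],
    [0,0,0.01],
    [0,0,0.01],
    [0,0,0.01]
  ],
  "dr": [
    [0,0,0],
    [0,0,0],
    [0,0,0],
    [0,0,0]
  ]
}}

```text
time: 19.93
position: [0.5273, 0.2018, 0.1028]
tcp_rot: [179.8, 0.2, 148.0]
force: [-2.4, -0.7, 11.7]
opening: 0.23
grip_force: 45.0
```

>>> {"fn": "carry_out", "kwargs": {
  "slide": [
    [0,0,0.005],
    [0,0,0.01],
    [0,0,0.015],
    [0,0,0.015]
  ],
  "dr": [
    [0,0,0],
    [0,0,0],
    [0,0,0],
    [0,0,0]
  ]
}}

```text
time: 20.27
position: [0.5273, 0.2018, 0.1018]
tcp_rot: [179.8, 0.2, 148.0]
force: [-4.4, -1.8, 14.3]
opening: 0.228
grip_force: 45.0
```

>>> {"fn": "carry_out", "kwargs": {
  "slide": [
    [0,0,0.005],
    [0,0,0.01],
    [0,0,0.01],
    [0,0,0.01]
  ],
  "dr": [
    [0,0,0],
    [0,0,0],
    [0,0,0],
    [0,0,0]
  ]
}}

```text
time: 20.6
position: [0.5273, 0.2018, 0.1014]
tcp_rot: [179.8, 0.2, 148.0]
force: [-3.4, -1.2, 17.0]
opening: 0.229
grip_force: 45.0
```

>>> {"fn": "carry_out", "kwargs": {
  "slide": [
    [0,0,0.005],
    [0,0,0.01],
    [0,0,0.01],
    [0,0,0.01]
  ],
  "dr": [
    [0,0,0],
    [0,0,0],
    [0,0,0],
    [0,0,0]
  ]
}}

```text
time: 20.93
position: [0.5274, 0.2019, 0.1011]
tcp_rot: [179.8, 0.2, 148.0]
force: [-5.7, -1.1, 21.1]
opening: 0.233
grip_force: 45.0
```

>>> {"fn": "carry_out", "kwargs": {
  "slide": [
    [0,0,-0.05],
    [0,0,-0.15],
    [0,0,-0.3],
    [0,0,-0.35],
    [0,0,-0.35],
    [0,0,-0.35]
  ],
  "dr": [
    [0,0,0],
    [0,0,0],
    [0,0,0],
    [0,0,0],
    [0,0,0],
    [0,0,0]
  ]
}}

```text
time: 21.43
position: [0.525, 0.2011, 0.1305]
tcp_rot: [-180.0, -0.0, 148.0]
force: [0.1, -0.6, -2.0]
opening: 0.231
grip_force: 45.0
```

>>> {"fn": "carry_out", "kwargs": {
  "slide": [
    [0.1,-0.1,0],
    [0.2,-0.22,0],
    [0.22,-0.22,0.1],
    [0.22,-0.22,0.2],
    [0.22,-0.22,0.235],
    [0.22,-0.22,0.245],
    [0.22,-0.22,0.25],
    [0.22,-0.22,0.25]
  ],
  "dr": [
    [0,0,0],
    [0,0,0],
    [0,0,0],
    [0,0,0],
    [0,0,0],
    [0,0,0],
    [0,0,0],
    [0,0,0]
  ]
}}

```text
time: 22.1
position: [0.4954, 0.1943, 0.106]
tcp_rot: [180.0, 0.0, 148.0]
force: [-0.7, 0.2, -1.6]
opening: 0.233
grip_force: 45.0
```

>>> {"fn": "carry_out", "kwargs": {
  "slide": [
    [0,0,0.005],
    [0,0,0.01],
    [0,0,0.01],
    [0,0,0.01]
  ],
  "dr": [
    [0,0,0],
    [0,0,0],
    [0,0,0],
    [0,0,0]
  ]
}}

```text
time: 22.43
position: [0.4954, 0.1943, 0.1056]
tcp_rot: [179.9, 0.1, 148.0]
force: [0.6, -0.2, 0.3]
opening: 0.229
grip_force: 45.0
```

>>> {"fn": "carry_out", "kwargs": {
  "slide": [
    [0,0,0.005],
    [0,0,0.01],
    [0,0,0.01],
    [0,0,0.01]
  ],
  "dr": [
    [0,0,0],
    [0,0,0],
    [0,0,0],
    [0,0,0]
  ]
}}

```text
time: 22.77
position: [0.4954, 0.1943, 0.1048]
tcp_rot: [179.9, 0.1, 148.0]
force: [-0.7, 0.7, 4.0]
opening: 0.228
grip_force: 45.0
```

>>> {"fn": "carry_out", "kwargs": {
  "slide": [
    [0,0,-0.1],
    [0,0,-0.15],
    [0.1,-0.1,-0.15],
    [0.2,-0.22,-0.15],
    [0.21,-0.23,-0.15],
    [0.21,-0.23,-0.06],
    [0.21,-0.23,-0.02],
    [0.21,-0.23,-0.01],
    [0.21,-0.23,0],
    [0.21,-0.23,0],
    [0.21,-0.23,0]
  ],
  "dr": [
    [0,0,0],
    [0,0,0],
    [0,0,0],
    [0,0,0],
    [0,0,0],
    [0,0,0],
    [0,0,0],
    [0,0,0],
    [0,0,0],
    [0,0,0],
    [0,0,0]
  ]
}}

```text
time: 23.68
position: [0.4651, 0.1859, 0.1046]
tcp_rot: [-180.0, -0.0, 148.0]
force: [-3.5, -0.9, 4.1]
opening: 0.231
grip_force: 45.0
```

>>> {"fn": "carry_out", "kwargs": {
  "slide": [
    [0,0,-0.1],
    [0,0,-0.15],
    [-0.15,0.15,-0.15],
    [-0.3,0.3,-0.15],
    [-0.42,0.46,-0.15],
    [-0.42,0.46,-0.15],
    [-0.42,0.46,-0.06],
    [-0.42,0.46,-0.02],
    [-0.42,0.46,-0.01],
    [-0.42,0.46,0],
    [-0.42,0.46,0],
    [-0.42,0.46,0]
  ],
  "dr": [
    [0,0,0],
    [0,0,0],
    [0,0,0],
    [0,0,0],
    [0,0,0],
    [0,0,0],
    [0,0,0],
    [0,0,0],
    [0,0,0],
    [0,0,0],
    [0,0,0],
    [0,0,0]
  ]
}}

```text
time: 24.68
position: [0.5244, 0.2025, 0.1047]
tcp_rot: [-180.0, -0.0, 148.0]
force: [-2.9, -0.7, 4.0]
opening: 0.23
grip_force: 45.0
```

>>> {"fn": "carry_out", "kwargs": {
  "slide": [
    [0,0,-0.1],
    [0,0,-0.35],
    [0,0,-0.7],
    [0.1,-0.27,-0.7],
    [0.2,-0.54,-0.7],
    [0.3,-0.8,-0.7],
    [0.3,-0.8,-0.7]
  ],
  "dr": [
    [0,0,0],
    [0,0,0],
    [0,0,0],
    [0,0,0],
    [0,0,0],
    [0,0,0],
    [0,0,0]
  ]
}}

```text
time: 25.27
position: [0.4535, 0.1487, 0.173]
tcp_rot: [-179.8, -0.1, 148.0]
force: [0.4, 0.4, -1.5]
opening: 0.23
grip_force: 45.0
```

>>> {"fn": "carry_out", "kwargs": {
  "slide": [
    [0.1,-0.27,0],
    [0.2,-0.54,0],
    [0.3,-0.8,0],
    [0.3,-0.8,0]
  ],
  "dr": [
    [0,0,0],
    [0,0,0],
    [0,0,0],
    [0,0,0]
  ]
}}

```text
time: 25.6
position: [0.3865, 0.0972, 0.1733]
tcp_rot: [-179.9, -0.0, 147.9]
force: [0.5, 1.2, -2.0]
opening: 0.227
grip_force: 45.0
```

>>> {"fn": "carry_out", "kwargs": {
  "slide": [
    [-0.2,-0.3,0],
    [-0.4,-0.6,0],
    [-0.6,-0.9,0],
    [-0.6,-1,0],
    [-0.6,-1,0]
  ],
  "dr": [
    [0,0,0],
    [0,0,0],
    [0,0,0],
    [0,0,0],
    [0,0,0]
  ]
}}

```text
time: 26.02
position: [0.3872, -0.0195, 0.1743]
tcp_rot: [180.0, 0.0, 147.8]
force: [-0.8, -0.1, -1.9]
opening: 0.23
grip_force: 45.0
```

>>> {"fn": "carry_out", "kwargs": {
  "slide": [
    [-0.2,-0.3,0],
    [-0.4,-0.6,0],
    [-0.6,-0.9,0],
    [-0.6,-1,0],
    [-0.6,-1,0]
  ],
  "dr": [
    [0,0,0],
    [0,0,0],
    [0,0,0],
    [0,0,0],
    [0,0,0]
  ]
}}

```text
time: 26.43
position: [0.3851, -0.1352, 0.174]
tcp_rot: [180.0, -0.0, 147.9]
force: [-1.0, -0.1, -2.4]
opening: 0.227
grip_force: 45.0
```

>>> {"fn": "carry_out", "kwargs": {
  "slide": [
    [-0.2,-0.2,0],
    [-0.45,-0.5,0],
    [-0.45,-0.5,0.3],
    [-0.45,-0.5,0.6],
    [-0.45,-0.5,0.9],
    [-0.45,-0.5,0.9],
    [-0.45,-0.5,0.9],
    [-0.45,-0.5,0.9]
  ],
  "dr": [
    [0,0,0],
    [0,0,0],
    [0,0,0],
    [0,0,0],
    [0,0,0],
    [0,0,0],
    [0,0,0],
    [0,0,0]
  ]
}}

```text
time: 27.1
position: [0.3981, -0.2002, 0.0857]
tcp_rot: [180.0, 0.1, 148.1]
force: [0.4, 0.1, -2.0]
opening: 0.23
grip_force: 45.0
```

>>> {"fn": "carry_out", "kwargs": {
  "slide": [
    [0,0,0.1],
    [0,0,0.18],
    [0,0,0.2],
    [0,0,0.21],
    [0,0,0.215],
    [0,0,0.215],
    [0,0,0.215]
  ],
  "dr": [
    [0,0,0],
    [0,0,0],
    [0,0,0],
    [0,0,0],
    [0,0,0],
    [0,0,0],
    [0,0,0]
  ]
}}

```text
time: 27.68
position: [0.397, -0.201, 0.063]
tcp_rot: [-180.0, 0.0, 148.0]
force: [0.3, 0.7, -2.2]
opening: 0.229
grip_force: 45.0
```

>>> {"fn": "carry_out", "kwargs": {
  "slide": [
    [0,0,0.005],
    [0,0,0.01],
    [0,0,0.01],
    [0,0,0.01]
  ],
  "dr": [
    [0,0,0],
    [0,0,0],
    [0,0,0],
    [0,0,0]
  ]
}}

```text
time: 28.02
position: [0.3968, -0.2008, 0.0617]
tcp_rot: [-180.0, 0.0, 148.0]
force: [0.3, -0.1, -1.4]
opening: 0.231
grip_force: 45.0
```

>>> {"fn": "carry_out", "kwargs": {
  "slide": [
    [0,0,0.005],
    [0,0,0.008],
    [0,0,0.008],
    [0,0,0.008]
  ],
  "dr": [
    [0,0,0],
    [0,0,0],
    [0,0,0],
    [0,0,0]
  ]
}}

```text
time: 28.35
position: [0.3969, -0.2009, 0.0611]
tcp_rot: [-180.0, 0.0, 148.0]
force: [-1.7, -0.5, 1.5]
opening: 0.233
grip_force: 45.0
```

```bash
python3 -c "
from h import *
st=bot.sense();print(st['position'],st['force'],st['tcp_rot'])"
```

```text
[ 0.39690163 -0.20086769  0.06114085] [-1.66111331 -0.4838991   1.50123546] [-1.79996461e+02  9.76181617e-03  1.48021774e+02]
```

Contact with the worktop. Opening about 60 mm, then straight up.

>>> {"fn": "carry_out", "kwargs": {
  "slide": [
    [0,0,0],
    [0,0,0],
    [0,0,0],
    [0,0,0],
    [0,0,0],
    [0,0,0],
    [0,0,0],
    [0,0,0],
    [0,0,0],
    [0,0,0]
  ],
  "dr": [
    [0,0,0],
    [0,0,0],
    [0,0,0],
    [0,0,0],
    [0,0,0],
    [0,0,0],
    [0,0,0],
    [0,0,0],
    [0,0,0],
    [0,0,0]
  ],
  "claw": 0.4
}}

```text
time: 29.18
position: [0.3968, -0.2008, 0.0609]
tcp_rot: [-180.0, 0.0, 148.0]
force: [-0.4, -0.4, -0.0]
opening: 0.7
grip_force: 0.0
```

>>> {"fn": "carry_out", "kwargs": {
  "slide": [
    [0,0,-0.1],
    [0,0,-0.3],
    [0,0,-0.6],
    [0,0,-1],
    [0,0,-1],
    [0,0,-1]
  ],
  "dr": [
    [0,0,0],
    [0,0,0],
    [0,0,0],
    [0,0,0],
    [0,0,0],
    [0,0,0]
  ]
}}

```text
time: 29.68
position: [0.3987, -0.202, 0.1649]
tcp_rot: [-180.0, 0.4, 148.0]
force: [0.3, -0.0, -0.6]
opening: 0.702
grip_force: 0.0
```

>>> {"fn": "carry_out", "kwargs": {
  "slide": [
    [0,0,-0.4],
    [0,-0.4,-0.5],
    [0,-0.7,-0.5],
    [0,-1,-0.5],
    [0,-1,-0.5],
    [0,-1,-0.5],
    [0,-1,-0.5],
    [0,-1,-0.5]
  ],
  "dr": [
    [0,0,0],
    [0,0,0],
    [0,0,0],
    [0,0,0],
    [0,0,0],
    [0,0,0],
    [0,0,0],
    [0,0,0]
  ]
}}

```text
time: 30.35
position: [0.344, -0.2846, 0.21]
tcp_rot: [180.0, -0.1, 148.1]
force: [-0.7, -0.5, -0.2]
opening: 0.697
grip_force: 0.0
```

Run:
```python
from h import *
s=bot.grab_frame("side")["image"];t=bot.grab_frame("top")["image"]
print(bot.sense()["position"])
o=np.zeros((600,800,3),np.uint8)
def put(im,f,y,x):
    im=cv2.resize(im,None,fx=f,fy=f,interpolation=2)[:600-y,:800-x];o[y:y+im.shape[0],x:x+im.shape[1]]=im
put(s[225:305,315:415],4,0,0);put(s[145:255,330:430],3.5,0,405);put(t[180:300,200:460],1.7,390,0)
put(t[185:265,200:300],3.4,390,450)
cv2.imwrite("pics/end.png",o[:,:,::-1])
```

```text
[ 0.34420315 -0.28469015  0.21040649]
```

View pics/end.png

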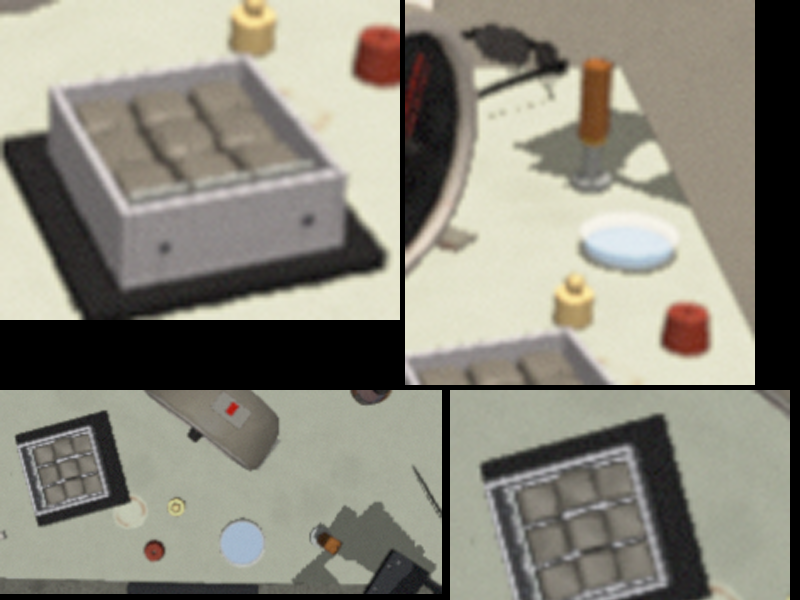

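```bash
python3 -c "
from station import bot
print(bot.hand_in())"
```

```text
the job is handed in; nothing more can be done
None
```

The job is handed in: both raised stones are pressed down with at most about 23 N, the three middle stones felt level, and the tamper stands upright and released on bare worktop with the other things undisturbed, at about 30 s.

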